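# Fit the collared conduit nipple from the revolving rack

## Robot

A 6-joint arm with a two-finger parallel gripper is mounted at the origin on the work surface. World frame = base frame: x ahead of the robot, y to its left, z up, the work surface at z = 0. Lengths are in m, angles in degrees, forces in N, time in s.
With the tool pointing down it reaches from about 0.3 to 0.75 m from the base axis. Payload 8.5 kg.
Tool frame: the origin (TCP) lies at the very end of the fingers, on their centre line; the grasp point (between the pads) lies 19 mm behind it; z points along the fingers, y is the line along which they close (so a half turn about z gives the same grasp; the last joint's range is limited). The gripper opens to 85 mm and grips with 20 to 120 N. Pads are 22 mm wide; open, the fingers measure 114 mm over their backs; the gripper's body (76 mm by 85 mm) begins 54 mm behind the grasp point. The pads swing forward as they close: fully open they stand 13 mm farther back than shut.
Start: joints at [61.06, 21.807, 74.336, -0, 83.858, -12.336], TCP at [0.157, 0.527, 0.231] pointing down, gripper open.
Joint ranges: [-178.18, 178.18], [-50.72, 133.34], [12.68, 142.11], [-81.47, 261.47], [9.98, 163.14], [-165.26, 165.26]. Speed limits (degrees/s): [136.94, 136.94, 180, 180, 180, 180].

## Interface

Orientations are given as a 3x3 rotation matrix whose columns are the frame's x, y, z axes.
In Python, from rig import env, imaging gives the robot as it stands. The module is installed in compiled form; this text tells all that it offers.
- The arm moves only by the tool arm_command, never from a script. Its arguments are lists of equal length, an entry for each row: "turn": the turn, a rotation vector about the tool's x, y, z in units of 5 degrees (1.0 is 5 degrees), a list of three; "xyz": the shift along the tool's x, y, z in units of 50 mm (1.0 is 50 mm), a list of three; "claw": the finger opening in mm, from 0 to 85.4. A call has 1 to 12 rows; each row shifts and turns the commanded pose from where the row before left it, along the tool's axes as they then stand; what a row does not reach is not made up. A row lasts 1/10 s, in which the tool goes at most 50 mm and 8.59 degrees, less where a joint would pass 70% of its speed; a pose out of reach is approached as far as the arm can. A call is refused whole if a number of a shift passes 1 or a number of a turn 1, either way. A call with a gripper value outside its range is refused whole. The fingers move at their own pace and stop on an object; "squeeze" is the grip in N (left out, the last holds). Time passes only in rows, so rows that do not move let the fingers close. It gives the time, the measured TCP pose, the force, the opening and the grip force at its end, in the units of the state.
- env.observe(): the state, without advancing time (a new reading comes with each control period).
- imaging.get_image(name): name is "scene" or "top" or "wrist"; returns (picture, depth): 420x560x3 uint8, blue, green, red; 420x560 float32, m along the optical axis (not along the pixel's ray), 0 where there is no reading.
- imaging.camera_info(name): a dict with "camera_matrix" (3x3 intrinsics, pixels), "rvec" (rotation vector, rad) and "tvec" (3), from world to camera coordinates, as OpenCV has them. Camera axes: x right, y down, z forward; pixel columns grow to the right and rows downward; lengths in m; the calibration is good to about 2 mm. A picture is of the moment at which its call begins: read the wrist's pose just before it. camera_info takes no time and is no camera call; for the wrist camera it gives the pose at the moment of the call.
- env.close_job(): hands the job in; it is judged then, once.
The state is a dict: "time_s": time; "q": joint angles; "qvel": joint speeds; "joint_efforts": joint torques, N m; "position": TCP position; "tool_rot": TCP orientation; "ft_force": force on the tool from outside, world axes, zero at the start; "wrist_torque": the same for the moment, N m; "grip_width": finger opening in m; "gripper_force": force on a finger pad.
Only numpy, scipy, OpenCV 4.12 (cv2) and the standard library are available. Lean on these libraries where they do the work, as an engineer would, in place of code of your own. Each camera call takes 0.05 s, during which the arm holds its last target. There are 200 camera calls.

## Task

Push the revolving conduit rack round until the tube with the wide collar on one end comes out from under the wire guard to the front (robot) side, then lift that tube out of its shallow cradle without letting it roll out. Lay it in the two saddles on the plywood board with its collar towards the metal pull box, and slide it along until the collar butts against the box wall. Leave the other two tubes lying in their cradles, and do not disturb the other things on the table or the board.

Things in the scene. Friction and masses are not known exactly. Their poses are not given: they have to be found in the camera images.
- guard: Fixed stand of the revolving rack. Origin on the table, on the turning axis; -x points to the open front (robot side). Plinth radius 100, top at 28 mm. A wire guard covers the back half: 10 mm bars along y (-200..200), 190 mm above the table, at x = 30, 75, 120, 165, 195 mm, on four 14 mm legs at x = 30 and 195, y = -200 and 200. Nothing is overhead in front of x = 25 mm.
- turntable: Plywood disc, radius 180, 15 thick, turning about its z without stops; friction and drag (2 N at the posts, 5 N when turned briskly) keep it where it is left. Origin on the axis at the underside, 30 mm above the table. Cradles 105 mm from the axis at 180 deg (nipple), +60 (plain_tube), -60 (fat_tube) from its x; upright push posts 155 mm from the axis at 0, +120, -120 deg. Hub radius 25, 20 above the disc.
- nipple: The tube to fit: metal conduit, 150 long, diameter 28, with a collar of diameter 40 from x = 49 to 75 mm (flush with its +x end). Origin mid-length on the axis, x towards the collar. 0.14 to 0.28 kg. Starts under the guard, within 70 deg of the guard's +x; axis 90 mm above the table. At the front of the rack its collar lies to the robot's left (+y).
- nipple_end (a point): Centre of the nipple's collar end face (x = 75 mm of the nipple).
- nipple_cradle (a point): Point on the turntable (moves with it) where the nipple's middle lies. Each cradle is two V plates, 12 thick, 76 mm apart, centre to centre; tubes lie tangentially. V sides rise only 30 deg, 42 mm across, lips below the tube's axis: a sideways nudge rolls a tube out. Between the plates only the disc top, 45 mm below the tube's axis.
- plain_tube: Another conduit tube, 150 long, diameter 28, no collar, origin mid-length on its axis, x along it. Must stay in its cradle.
- fat_tube: A shorter, thicker tube, 140 long, diameter 36, no collar, origin mid-length on its axis, x along it. Must stay in its cradle.
- plain_tube_cradle (a point): Point on the turntable where the middle of plain_tube lies.
- fat_tube_cradle (a point): Point on the turntable where the middle of fat_tube lies.
- board: Fixed plywood board 300 x 200 (x, y), 15 thick; origin under its centre, on the table. Open metal pull box, 90 tall, at x = 40..140, y = -75..25 mm. Two saddles, V plates like the rack's, 12 thick, 42 across, at x = -18 and -90, y = -25; only the board's top (15 mm) between them. Finished: nipple's x along board +x, its middle at x = -35, y = -25, z = 70 mm.
- box_face (a point): Point on the pull box's wall facing the saddles where the middle of the collar's end face must come (board x = 40, y = -25, z = 70 mm); its axes are the board's. The nipple slides along the saddles with a push of 1 to 3 N, rigid stop at the wall.
- ceiling_box: Loose octagonal metal box, 76 across, 38 tall, lying on the board beside the pull box. Origin at its underside. Leave alone.
- wrench: Wrench, 160 long, under 15 thick, lying on the board about 95 mm to the side of the saddles (board +y), roughly along board x. Leave alone.
- can: Can, diameter 66, 110 tall, standing just in front of the robot, between rack and board. Origin at its underside. Leave alone.
- spray: Bottle, diameter 60, 190 tall, standing between rack and board at the back. Origin at its underside. Leave alone.
- drill: Cordless drill lying on its side left of the board, about 240 x 190, 57 tall. Leave alone.
- hammer: Hammer, 280 long, lying on the table to the right. Leave alone.
- tape_roll: Roll of tape, diameter 90, 22 tall, lying flat on the table to the robot's left. Leave alone.
- post (a point): Top of the push post at 0 deg of the turntable. All three posts are alike: round, diameter 18, upright, tops 125 mm above the table, disc top at 45 mm.
There are look-alikes about, which are no part of the job. What is shaped like the fat_tube but red or turquoise is not meant.

How it is judged (in metres and radians):
On the way:
1. the collared tube, still in its cradle, has been turned out from under the guard to the front of the rack (x of nipple in the frame of guard below -0.06 m and distance between nipple and nipple_cradle below 0.02 m), for 0.2 s.
At the end, for the whole second after the job is handed in: The collared tube lies at rest in both saddles, its collar end face within 5 mm of the box wall and within 6 mm sideways and in height of the marked point (tube along the board's x within 0.06 rad); the other two tubes lie within 25 mm of their cradles' middles (x of nipple_end in the frame of box_face above -0.005 m and y of nipple_end in the frame of box_face between -0.006 and 0.006 m and z of nipple_end in the frame of box_face between -0.006 and 0.006 m and angle between the x axis of nipple and the x axis of board, either way round below 0.06 rad and linear speed of nipple below 0.01 m/s and distance between plain_tube and plain_tube_cradle below 0.025 m and distance between fat_tube and fat_tube_cradle below 0.025 m); the robot touches nothing.
It fails at once if the collared tube rolls out of its cradle and falls on the turntable, the board or the table (height (world z) of nipple below 0.045 m or (height (world z) of nipple below 0.075 m and horizontal distance between nipple and turntable below 0.19 m)).
It fails at once if one of the other tubes leaves its cradle (more than 25 mm from its middle) (distance between plain_tube and plain_tube_cradle above 0.025 m or distance between fat_tube and fat_tube_cradle above 0.025 m).
It fails at once if a bystander is moved by more than 30 mm (distance of any of drill, ceiling_box, wrench, can, spray, hammer, tape_roll from where it was at the start of the episode above 0.03 m).
It also fails if it takes over 72 s, if anything falls off the work surface, if the arm or the gripper's body presses on something with over 40 N, if the wrist force passes 120 N, or if a joint passes its speed limit or range.

## Working session

There is one attempt and no reset: what is moved stays moved. The work goes in short steps, Python scripts to look and compute and a tool call to move; the robot and the scene stay as the last step left them, time stands still between calls to the robot, and variables do not carry over. Pictures are saved under pics/ and viewed, at most 11 in all, crops included, and the job is handed in when it is done.

Besides the shell and the picture viewer there is one more tool, called after "Request:" by a JSON object that holds its "name" and its "arguments". arm_command: Moves the arm, as the interface text tells. Its arguments: {"type":"object","properties":{"turn":{"type":"array"},"xyz":{"type":"array"},"claw":{"type":"array"},"squeeze":{"type":"number"}},"required":["turn","xyz","claw"]}

```bash
mkdir -p pics; cat > h.py <<'E'
import numpy as np, cv2
from rig import env, imaging
def cam(n):
    c=imaging.camera_info(n); R=cv2.Rodrigues(np.array(c["rvec"],float))[0]
    return np.array(c["camera_matrix"],float),R,np.array(c["tvec"],float).ravel()
def world(n,u,v,d=None,z=None,c=None):
    K,R,t=c or cam(n); r=np.linalg.inv(K)@np.array([u,v,1.])
    if d is not None: return R.T@(r*d-t)
    o=-R.T@t; w=R.T@r; return o+w*(z-o[2])/w[2]
def cloud(n,D,c=None):
    K,R,t=c or cam(n); v,u=np.mgrid[:420,:560]; r=np.stack([u,v,np.ones_like(u)],-1)@np.linalg.inv(K).T
    return (r*D[...,None]-t)@R
def st():
    s=env.observe(); print(s["time_s"],np.round(s["position"],4),np.round(s["tool_rot"],3).tolist(),np.round(s["q"],1),np.round(s["ft_force"],1),s["grip_width"],s["gripper_force"]); return s
E
python3 - <<'E'
from h import *
st()
for n in("top","scene"):
    c=cam(n);print(n,c[0].tolist(),(-c[1].T@c[2]).round(3)); I,D=imaging.get_image(n); np.savez(f"{n}0.npz",I=I,D=D); cv2.imwrite(f"pics/{n}0.png",cv2.resize(I,(800,600)))
E
```

```text
0.0 [0.157  0.5268 0.2307] [[-0.958, 0.286, -0.001], [0.286, 0.958, -0.001], [0.0, -0.001, -1.0]] [ 61.1  21.8  74.4   0.   83.9 -12.3] [-0.  -0.  -0.4] 0.08499507800355079 0.0
top [[511.36968985786825, 0.0, 277.33300247243466], [0.0, 511.36968985786825, 206.4482918558743], [0.0, 0.0, 1.0]] [ 0.402 -0.004  1.638]
scene [[526.6510624776249, 0.0, 280.4244539050938], [0.0, 526.6510624776249, 218.00423139180364], [0.0, 0.0, 1.0]] [1.591 0.47  1.138]
```

View pics/top0.png

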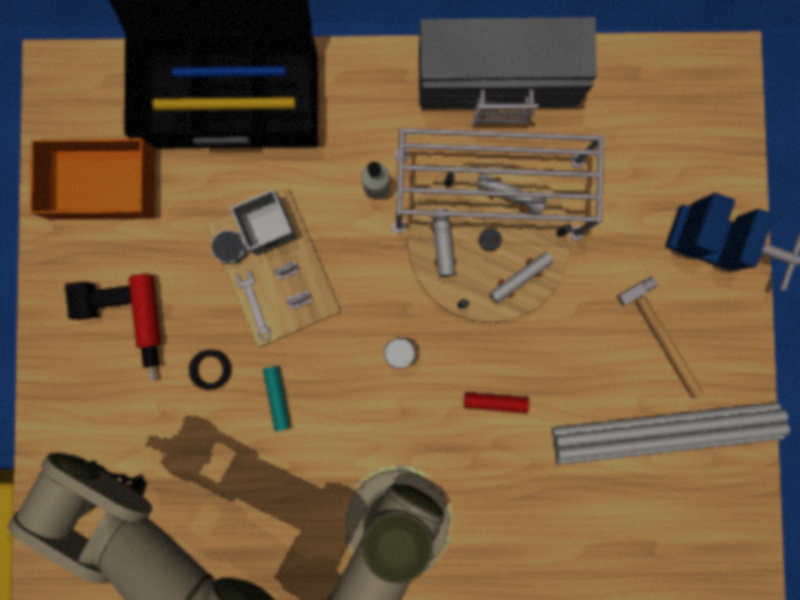

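View pics/scene0.png

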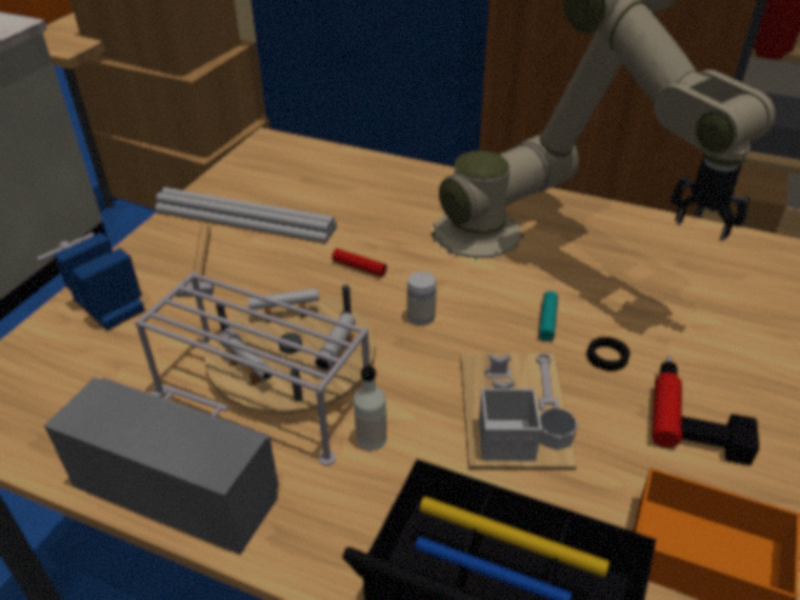

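```bash
python3 - <<'E'
from h import *
c=cam("top"); s=.7
def p(n,u,v,z): 
    r=world("top",u*s,v*s,z=z,c=c); print(n,r.round(3)); return r
h=p("hub",490,239,.065)
for q in[(449,179),(463,303),(563,231)]: p("post",*q,.125)
p("bar30L",398,212,.19);p("bar30R",602,220,.19);p("barBackL",402,131,.19);p("barBackR",603,138,.19)
p("nipA",483,183,.09);p("nipcollar",543,204,.09)
for q in [(551,257),(496,296)]:p("plain",*q,.09)
for q in [(441,216),(447,272)]:p("fat",*q,.094)
for q in [(210,224),(290,191),(340,312),(262,344)]:p("board",*q,.015)
for q in [(288,269),(299,298)]:p("saddle",*q,.06)
for q in [(233,208),(275,191),(296,232),(252,251)]:p("box",*q,.105)
p("can",400,352,.11);p("spray",374,170,.19);p("spraybase",377,185,.1)
d=np.load("top0.npz");I,D=d["I"],d["D"]
P=cloud("top",D,c)
b=P[130:250,140:245]; 
for n,(x0,x1,y0,y1) in dict(rack=(330,440,80,240)).items():0
cv2.imwrite("pics/a.png",np.hstack([cv2.resize(I[80:240,270:430],(440,440),interpolation=2),cv2.resize(I[120:250,140:250],(360,440),interpolation=2)]))
E
```

```text
hub [ 0.616 -0.209  0.065]
post [ 0.735 -0.118  0.125]
post [ 0.475 -0.143  0.125]
post [ 0.623 -0.354  0.125]
bar30L [ 0.655 -0.01   0.19 ]
bar30R [ 0.634 -0.418  0.19 ]
barBackL [ 0.819 -0.02   0.19 ]
barBackR [ 0.801 -0.424  0.19 ]
nipA [ 0.733 -0.193  0.09 ]
nipcollar [ 0.686 -0.321  0.09 ]
plain [ 0.572 -0.335  0.09 ]
plain [ 0.49  -0.216  0.09 ]
fat [ 0.662 -0.102  0.094]
fat [ 0.542 -0.113  0.094]
board [0.663 0.41  0.015]
board [0.736 0.231 0.015]
board [0.463 0.121 0.015]
board [0.394 0.294 0.015]
saddle [0.556 0.229 0.06 ]
saddle [0.492 0.206 0.06 ]
box [0.682 0.339 0.105]
box [0.718 0.25  0.105]
box [0.63  0.206 0.105]
box [0.59  0.299 0.105]
can [ 0.374 -0.011  0.11 ]
spray [0.741 0.037 0.19 ]
spraybase [0.729 0.034 0.1  ]
```

View pics/a.png

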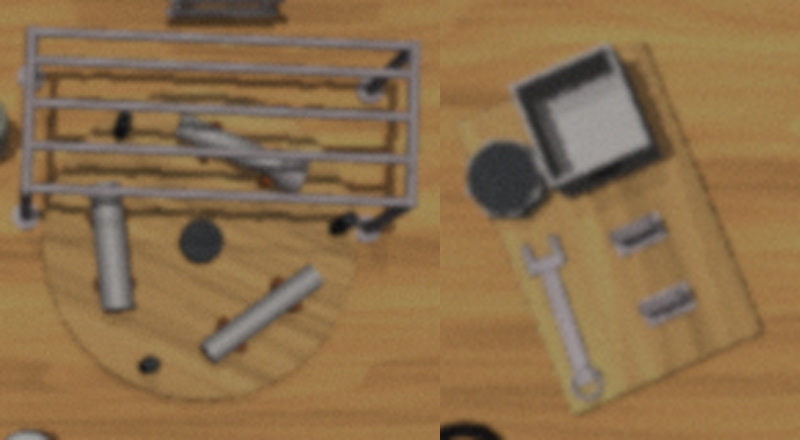

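```bash
cat >> h.py <<'E'
from scipy.spatial.transform import Rotation as Ro
import json
def Rd(yaw):
    a=np.radians(yaw); y=np.array([np.cos(a),np.sin(a),0]); z=np.array([0,0,-1.]); return np.stack([np.cross(y,z),y,z],1)
def plan(wps,claw,start=None,vmax=.045,dmax=4.8):
    """wps: (x,y,z,yaw[,vmax]); prints rows"""
    if start is None:
        s=env.observe(); p,R=np.array(s["position"]),np.array(s["tool_rot"])
    else: p,R=np.array(start[:3]),Rd(start[3])
    T,X=[],[]
    for w in wps:
        g,G=np.array(w[:3]),Rd(w[3]); v=w[4] if len(w)>4 else vmax
        n=int(max(1,np.ceil(np.linalg.norm(g-p)/v),np.ceil(np.degrees(Ro.from_matrix(R.T@G).magnitude())/dmax)))
        for k in range(n,0,-1):
            sh=np.round(R.T@((g-p)/k)/.05,3); rv=np.round(np.degrees(Ro.from_matrix(R.T@G).as_rotvec()/k)/5,3)
            T.append(rv.tolist());X.append(sh.tolist()); p=p+R@(sh*.05); R=R@Ro.from_rotvec(np.radians(rv*5)).as_matrix()
    for i in range(0,len(T),12):
        print("turn",json.dumps(T[i:i+12]).replace(" ",""));print("xyz",json.dumps(X[i:i+12]).replace(" ",""));print("claw",[claw]*len(T[i:i+12]))
E
python3 - <<'E'
from h import *
plan([(.476,-.143,.231,64)],34)
E
```

```text
turn [[-0.001,-0.0,0.111],[-0.001,-0.0,0.111],[-0.001,-0.0,0.11],[-0.001,-0.0,0.111],[-0.001,-0.0,0.11],[-0.001,-0.0,0.111],[-0.001,-0.0,0.11],[-0.001,-0.0,0.111],[-0.001,-0.0,0.11],[-0.001,-0.0,0.111],[-0.001,-0.0,0.11],[-0.001,-0.0,0.111]]
xyz [[-0.585,-0.648,0.0],[-0.591,-0.642,0.0],[-0.597,-0.637,0.0],[-0.603,-0.631,0.0],[-0.609,-0.625,0.0],[-0.615,-0.619,0.0],[-0.621,-0.613,0.0],[-0.627,-0.607,0.0],[-0.633,-0.601,0.0],[-0.639,-0.595,0.0],[-0.645,-0.588,0.0],[-0.65,-0.582,0.0]]
claw [34, 34, 34, 34, 34, 34, 34, 34, 34, 34, 34, 34]
turn [[-0.001,-0.0,0.11],[-0.001,-0.0,0.111],[-0.0,-0.001,0.11],[-0.001,-0.0,0.111],[-0.0,-0.001,0.11]]
xyz [[-0.656,-0.576,-0.0],[-0.661,-0.57,-0.0],[-0.667,-0.563,-0.0],[-0.672,-0.557,-0.0],[-0.678,-0.55,-0.0]]
claw [34, 34, 34, 34, 34]
```

Request:
{"name": "arm_command", "arguments": {"turn": [[0, 0, 0.11], [0, 0, 0.11], [0, 0, 0.11], [0, 0, 0.11], [0, 0, 0.11], [0, 0, 0.11], [0, 0, 0.11], [0, 0, 0.11], [0, 0, 0.11], [0, 0, 0.11], [0, 0, 0.11], [0, 0, 0.11]], "xyz": [[-0.585, -0.648, 0], [-0.591, -0.642, 0], [-0.597, -0.637, 0], [-0.603, -0.631, 0], [-0.609, -0.625, 0], [-0.615, -0.619, 0], [-0.621, -0.613, 0], [-0.627, -0.607, 0], [-0.633, -0.601, 0], [-0.639, -0.595, 0], [-0.645, -0.588, 0], [-0.65, -0.582, 0]], "claw": [34, 34, 34, 34, 34, 34, 34, 34, 34, 34, 34, 34]}}

```text
time_s: 1.3
position: [0.3827, 0.0525, 0.2313]
tool_rot: [[-0.919, 0.395, -0.0], [0.395, 0.919, 0.0], [0.0, 0.0, -1.0]]
ft_force: [1.9, 1.4, 0.1]
grip_width: 0.034
gripper_force: 0.0
```

Request:
{"name": "arm_command", "arguments": {"turn": [[0, 0, 0.11], [0, 0, 0.11], [0, 0, 0.11], [0, 0, 0.11], [0, 0, 0.11], [0, 0, 0], [0, 0, 0]], "xyz": [[-0.656, -0.576, 0], [-0.661, -0.57, 0], [-0.667, -0.563, 0], [-0.672, -0.557, 0], [-0.678, -0.55, 0], [0, 0, 0], [0, 0, 0]], "claw": [34, 34, 34, 34, 34, 34, 34]}}

```text
time_s: 2.0
position: [0.4762, -0.143, 0.2306]
tool_rot: [[-0.899, 0.439, -0.001], [0.439, 0.899, 0.001], [0.002, 0.0, -1.0]]
ft_force: [-0.8, -0.1, 0.5]
grip_width: 0.0338
gripper_force: 0.0
```

```bash
python3 - <<'E'
from h import *
st(); c=cam("wrist"); I,D=imaging.get_image("wrist"); np.savez("w1.npz",I=I,D=D); cv2.imwrite("pics/w1.png",I); print((-c[1].T@c[2]).round(3),c[0][0,0])
P=cloud("wrist",D,c); m=(D>0)&(abs(P[...,2]-.122)<.012); Q=P[m]
n,l,s,ce=cv2.connectedComponentsWithStats(m.astype(np.uint8))
for i in range(1,n):
    if s[i,4]>60: print(s[i,4],ce[i].round(),P[l==i].mean(0).round(3),P[l==i].min(0).round(3),P[l==i].max(0).round(3))
E
```

```text
2.0 [ 0.4762 -0.143   0.2306] [[-0.899, 0.439, -0.001], [0.439, 0.899, 0.001], [0.002, 0.0, -1.0]] [-30.4  16.6  82.4   0.   81.1 -94.4] [-0.8 -0.1  0.5] 0.0338273441832984 0.0
[ 0.408 -0.11   0.373] 324.14863817819156
233 [356.  11.] [ 0.373 -0.032  0.111] [ 0.362 -0.039  0.11 ] [ 0.384 -0.022  0.113]
829 [392.  17.] [ 0.387 -0.01   0.111] [ 0.369 -0.031  0.11 ] [0.402 0.012 0.113]
433 [278. 203.] [ 0.473 -0.144  0.123] [ 0.466 -0.154  0.11 ] [ 0.483 -0.136  0.127]
365 [495. 312.] [ 0.651 -0.013  0.122] [ 0.648 -0.019  0.11 ] [ 0.658 -0.005  0.134]
217 [554. 346.] [0.718 0.029 0.116] [0.714 0.023 0.11 ] [0.725 0.039 0.125]
106 [410. 409.] [ 0.735 -0.12   0.114] [ 0.732 -0.129  0.11 ] [ 0.741 -0.111  0.118]
83 [152. 414.] [ 0.622 -0.362  0.115] [ 0.62  -0.369  0.11 ] [ 0.626 -0.356  0.121]
```

View pics/w1.png

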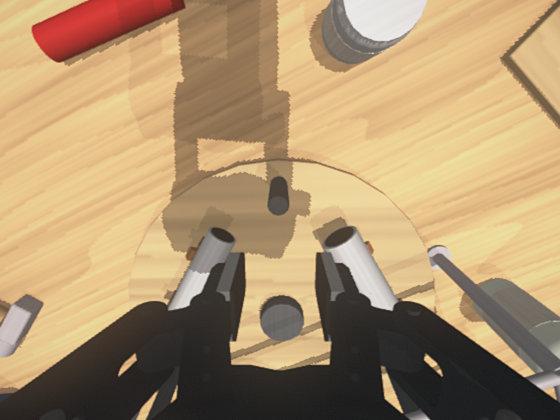

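Request:
{"name": "arm_command", "arguments": {"turn": [[0, 0, 0], [0, 0, 0], [0, 0, 0], [0, 0, 0], [0, 0, 0]], "xyz": [[0, 0, 0.8], [0, 0, 0.8], [0, 0, 0.8], [0, 0, 0.7], [0, 0, 0]], "claw": [34, 34, 34, 34, 34]}}

```text
time_s: 2.55
position: [0.4741, -0.1404, 0.0734]
tool_rot: [[-0.9, 0.436, -0.007], [0.436, 0.9, 0.004], [0.008, 0.001, -1.0]]
ft_force: [0.0, 0.2, 0.8]
grip_width: 0.0341
gripper_force: 0.0
```

Request:
{"name": "arm_command", "arguments": {"turn": [[0, 0, 0.4], [0, 0, 0.4], [0, 0, 0.8], [0, 0, 0.8], [0, 0, 0.8], [0, 0, 0.8], [0, 0, 0.8], [0, 0, 0.8], [0, 0, 0.8], [0, 0, 0.8], [0, 0, 0.8], [0, 0, 0.8]], "xyz": [[-0.002, 0.108, 0], [-0.002, 0.108, 0], [-0.0075, 0.216, 0], [-0.0075, 0.216, 0], [-0.0075, 0.216, 0], [-0.0075, 0.216, 0], [-0.0075, 0.216, 0], [-0.0075, 0.216, 0], [-0.0075, 0.216, 0], [-0.0075, 0.216, 0], [-0.0075, 0.216, 0], [-0.0075, 0.216, 0]], "claw": [34, 34, 34, 34, 34, 34, 34, 34, 34, 34, 34, 34]}}

```text
time_s: 3.75
position: [0.562, -0.0642, 0.0782]
tool_rot: [[-0.341, 0.94, -0.001], [0.94, 0.341, -0.001], [-0.0, -0.001, -1.0]]
ft_force: [-3.7, -3.4, -2.0]
grip_width: 0.0341
gripper_force: 2.5
```

```bash
python3 - <<'E'
from h import *
st(); I,D=imaging.get_image("top"); cv2.imwrite("pics/t2.png",cv2.resize(I[70:250,240:450],(700,600),interpolation=2))
E
```

```text
3.75 [ 0.562  -0.0642  0.0782] [[-0.341, 0.94, -0.001], [0.94, 0.341, -0.001], [-0.0, -0.001, -1.0]] [-18.5  32.2  84.4  -0.1  63.5 -38.4] [-3.7 -3.4 -2. ] 0.034087688056917934 2.5239287316799164
```

View pics/t2.png

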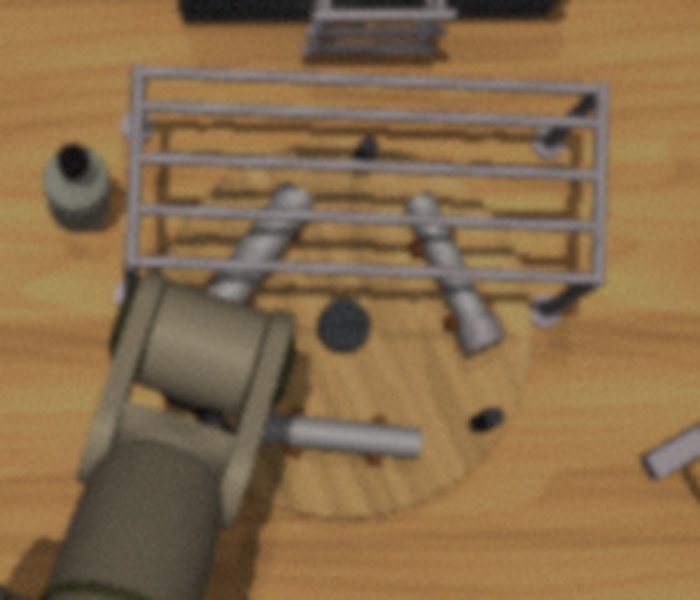

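```bash
python3 - <<'E'
from h import *
b=world("top",386.1,195.4,z=.125); print(b, np.degrees(np.arctan2(b[1]+.211,b[0]-.615))%360, np.hypot(b[1]+.211,b[0]-.615))
th=np.radians(np.degrees(np.arctan2(b[1]+.211,b[0]-.615))); q=np.array([.615,-.211])+.155*np.array([np.cos(th),np.sin(th)]); yaw=np.degrees(th)+90; yaw=(yaw+180)%360-180;print(q,yaw)
plan([(.562,-.064,.231,20),(*q,.231,yaw)],34)
E
```

```text
[ 0.52205075 -0.32783335  0.125     ] 231.49525329715254 0.1492970018477328
[ 0.51850018 -0.33229627] -38.504746702847456
turn [[0.003,0.003,-0.011],[0.003,0.003,-0.011],[0.004,0.004,-0.012],[0.003,0.003,-0.011],[0.0,-0.0,0.9],[0.0,-0.0,0.9],[0.0,-0.0,0.9],[0.0,-0.0,0.9],[0.0,-0.0,0.9],[0.0,-0.0,0.9],[0.0,-0.0,0.9],[0.0,-0.0,0.9]]
xyz [[0.001,-0.007,-0.763],[0.001,-0.008,-0.763],[0.001,-0.008,-0.763],[0.002,-0.008,-0.763],[-0.365,-0.204,-0.0],[-0.38,-0.175,-0.0],[-0.392,-0.144,-0.0],[-0.403,-0.113,-0.0],[-0.41,-0.081,-0.0],[-0.415,-0.049,-0.0],[-0.418,-0.016,-0.0],[-0.418,0.017,-0.0]]
claw [34, 34, 34, 34, 34, 34, 34, 34, 34, 34, 34, 34]
turn [[0.0,-0.0,0.9],[0.0,-0.0,0.9],[0.0,-0.0,0.9],[0.0,-0.0,0.9],[0.0,-0.0,0.901]]
xyz [[-0.415,0.049,-0.0],[-0.41,0.082,-0.0],[-0.403,0.114,-0.0],[-0.392,0.145,-0.0],[-0.38,0.175,-0.0]]
claw [34, 34, 34, 34, 34]
```

Request:
{"name": "arm_command", "arguments": {"turn": [[0, 0, 0], [0, 0, 0], [0, 0, 0], [0, 0, 0], [0, 0, 0.9], [0, 0, 0.9], [0, 0, 0.9], [0, 0, 0.9], [0, 0, 0.9], [0, 0, 0.9], [0, 0, 0.9], [0, 0, 0.9]], "xyz": [[0.001, -0.007, -0.763], [0.001, -0.008, -0.763], [0.001, -0.008, -0.763], [0.002, -0.008, -0.763], [-0.365, -0.204, 0], [-0.38, -0.175, 0], [-0.392, -0.144, 0], [-0.403, -0.113, 0], [-0.41, -0.081, 0], [-0.415, -0.049, 0], [-0.418, -0.016, 0], [-0.418, 0.017, 0]], "claw": [34, 34, 34, 34, 34, 34, 34, 34, 34, 34, 34, 34]}}

```text
time_s: 5.0
position: [0.534, -0.2304, 0.2313]
tool_rot: [[0.276, 0.961, 0.002], [0.961, -0.276, -0.001], [-0.001, 0.002, -1.0]]
ft_force: [-0.9, 0.3, -0.4]
grip_width: 0.0339
gripper_force: 0.0
```

Request:
{"name": "arm_command", "arguments": {"turn": [[0, 0, 0.9], [0, 0, 0.9], [0, 0, 0.9], [0, 0, 0.9], [0, 0, 0.9], [0, 0, 0], [0, 0, 0]], "xyz": [[-0.415, 0.049, 0], [-0.41, 0.082, 0], [-0.403, 0.114, 0], [-0.392, 0.145, 0], [-0.38, 0.175, 0], [0, 0, 0], [0, 0, 0]], "claw": [34, 34, 34, 34, 34, 34, 34]}}

```text
time_s: 5.7
position: [0.5176, -0.3329, 0.2304]
tool_rot: [[0.62, 0.784, 0.001], [0.785, -0.62, -0.001], [0.0, 0.001, -1.0]]
ft_force: [0.1, 0.0, 0.1]
grip_width: 0.0336
gripper_force: 0.0
```

```bash
python3 - <<'E'
from h import *
s=st(); c=cam("wrist"); I,D=imaging.get_image("wrist"); cv2.imwrite("pics/w2.png",I)
P=cloud("wrist",D,c); m=(D>0)&(abs(P[...,2]-.122)<.012)
n,l,s,ce=cv2.connectedComponentsWithStats(m.astype(np.uint8))
for i in range(1,n):
    if s[i,4]>60: print(s[i,4],ce[i].round(),P[l==i].mean(0).round(3),P[l==i].min(0).round(3),P[l==i].max(0).round(3))
E
```

```text
5.7 [ 0.5176 -0.3329  0.2304] [[0.62, 0.784, 0.001], [0.785, -0.62, -0.001], [0.0, 0.001, -1.0]] [-43.8  28.5  63.3   0.   88.1  -5.4] [0.1 0.  0.1] 0.033631236184451324 0.0
292 [451. 187.] [ 0.633 -0.406  0.122] [ 0.628 -0.412  0.11 ] [ 0.641 -0.403  0.134]
428 [283. 199.] [ 0.522 -0.331  0.123] [ 0.512 -0.34   0.11 ] [ 0.53  -0.323  0.127]
756 [543. 375.] [ 0.61  -0.627  0.121] [ 0.593 -0.635  0.11 ] [ 0.632 -0.62   0.134]
```

View pics/w2.png

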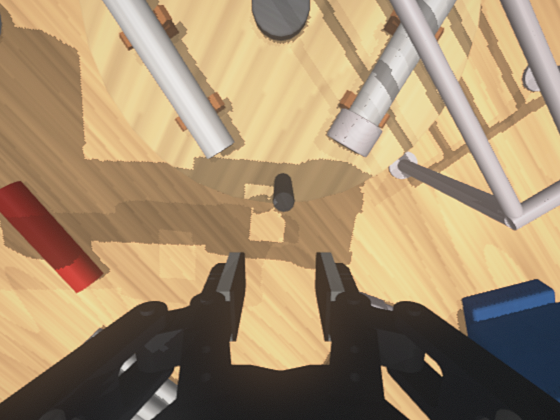

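Request:
{"name": "arm_command", "arguments": {"turn": [[0, 0, 0], [0, 0, 0], [0, 0, 0], [0, 0, 0], [0, 0, 0]], "xyz": [[0.03, 0, 0.8], [0, 0, 0.8], [0, 0, 0.8], [0, 0, 0.7], [0, 0, 0]], "claw": [34, 34, 34, 34, 34]}}

```text
time_s: 6.25
position: [0.5173, -0.3297, 0.0704]
tool_rot: [[0.62, 0.785, -0.006], [0.785, -0.62, 0.006], [0.001, -0.008, -1.0]]
ft_force: [-0.6, 0.5, 0.0]
grip_width: 0.0341
gripper_force: 0.0
```

Request:
{"name": "arm_command", "arguments": {"turn": [[0, 0, 0.4], [0, 0, 0.4], [0, 0, 0.8], [0, 0, 0.8], [0, 0, 0.8], [0, 0, 0.8], [0, 0, 0.8], [0, 0, 0.8], [0, 0, 0.8], [0, 0, 0.8], [0, 0, 0.8], [0, 0, 0.8]], "xyz": [[0.002, -0.108, 0], [0.002, -0.108, 0], [0.0075, -0.216, 0], [0.0075, -0.216, 0], [0.0075, -0.216, 0], [0.0075, -0.216, 0], [0.0075, -0.216, 0], [0.0075, -0.216, 0], [0.0075, -0.216, 0], [0.0075, -0.216, 0], [0.0075, -0.216, 0], [0.0075, -0.216, 0]], "claw": [34, 34, 34, 34, 34, 34, 34, 34, 34, 34, 34, 34]}}

```text
time_s: 7.45
position: [0.4622, -0.2323, 0.0766]
tool_rot: [[0.992, 0.13, 0.003], [0.13, -0.991, -0.004], [0.002, 0.005, -1.0]]
ft_force: [-2.5, -5.7, -1.4]
grip_width: 0.0344
gripper_force: 2.8
```

Request:
{"name": "arm_command", "arguments": {"turn": [[0, 0, 0.8], [0, 0, 0.8], [0, 0, 0.8], [0, 0, 0.8], [0, 0, 0.8], [0, 0, 0.8], [0, 0, 0.8], [0, 0, 0.8], [0, 0, 0.8], [0, 0, 0.8], [0, 0, 0.8], [0, 0, 0.8]], "xyz": [[0.0075, -0.216, 0], [0.0075, -0.216, 0], [0.0075, -0.216, 0], [0.0075, -0.216, 0], [0.0075, -0.216, 0], [0.0075, -0.216, 0], [0.0075, -0.216, 0], [0.0075, -0.216, 0], [0.0075, -0.216, 0], [0.0075, -0.216, 0], [0.0075, -0.216, 0], [0.0075, -0.216, 0]], "claw": [34, 34, 34, 34, 34, 34, 34, 34, 34, 34, 34, 34]}}

```text
time_s: 8.65
position: [0.4971, -0.1103, 0.0764]
tool_rot: [[0.76, -0.649, 0.001], [-0.649, -0.76, -0.002], [0.002, 0.001, -1.0]]
ft_force: [-5.3, -3.3, 2.7]
grip_width: 0.0341
gripper_force: 2.8
```

Request:
{"name": "arm_command", "arguments": {"turn": [[0, 0, 0.8], [0, 0, 0.8], [0, 0, 0.8], [0, 0, 0.8], [0, 0, 0.4], [0, 0, 0.4], [0, 0, 0]], "xyz": [[0.0075, -0.216, 0], [0.0075, -0.216, 0], [0.0075, -0.216, 0], [0.0075, -0.216, 0], [0.002, -0.108, 0], [0.002, -0.108, 0], [0, 0, 0]], "claw": [34, 34, 34, 34, 34, 34, 34]}}

```text
time_s: 9.35
position: [0.5397, -0.0759, 0.0762]
tool_rot: [[0.495, -0.869, 0.003], [-0.869, -0.495, -0.001], [0.003, -0.002, -1.0]]
ft_force: [-0.6, -0.3, 0.2]
grip_width: 0.0339
gripper_force: 0.0
```

```bash
python3 - <<'E'
from h import *
s=st(); p=s["position"]; plan([(*p[:2],.231,-151),(.45,-.19,.231,-90),(.45,-.21,.231,0)],60)
E
```

```text
9.35 [ 0.5397 -0.0759  0.0762] [[0.495, -0.869, 0.003], [-0.869, -0.495, -0.001], [0.003, -0.002, -1.0]] [-20.5  30.6  88.2   0.   61.1 129.9] [-0.6 -0.3  0.2] 0.033874680640857996 0.0
turn [[-0.007,-0.008,0.033],[-0.007,-0.008,0.032],[-0.007,-0.007,0.033],[-0.007,-0.008,0.032],[0.0,0.0,-0.938],[0.0,0.0,-0.938],[0.0,0.0,-0.939],[0.0,0.0,-0.938],[0.0,0.0,-0.939],[0.0,0.0,-0.938],[0.0,0.0,-0.939],[0.0,0.0,-0.938]]
xyz [[0.002,-0.002,-0.774],[0.002,-0.001,-0.774],[0.001,-0.001,-0.774],[0.0,-0.001,-0.773],[0.087,0.206,-0.0],[0.07,0.212,-0.0],[0.052,0.217,-0.0],[0.034,0.221,-0.0],[0.016,0.223,-0.0],[-0.003,0.223,-0.0],[-0.021,0.222,-0.0],[-0.039,0.22,-0.0]]
claw [60, 60, 60, 60, 60, 60, 60, 60, 60, 60, 60, 60]
turn [[-0.0,0.0,-0.939],[-0.0,0.0,-0.938],[-0.0,0.0,-0.939],[-0.0,0.0,-0.938],[-0.0,0.001,-0.939],[0.0,-0.0,-0.947],[0.0,-0.0,-0.947],[0.0,-0.0,-0.947],[0.0,-0.0,-0.947],[0.0,-0.0,-0.947],[0.0,-0.0,-0.947],[0.0,-0.0,-0.948]]
xyz [[-0.057,0.216,-0.0],[-0.074,0.211,-0.0],[-0.091,0.204,-0.0],[-0.107,0.195,-0.0],[-0.123,0.186,-0.0],[0.0,0.021,-0.0],[-0.002,0.021,-0.0],[-0.003,0.021,-0.0],[-0.005,0.02,-0.0],[-0.007,0.02,-0.0],[-0.008,0.019,-0.0],[-0.01,0.019,-0.0]]
claw [60, 60, 60, 60, 60, 60, 60, 60, 60, 60, 60, 60]
turn [[0.0,-0.0,-0.947],[0.0,-0.0,-0.948],[0.0,-0.0,-0.947],[0.0,-0.0,-0.948],[0.0,-0.0,-0.947],[0.0,-0.0,-0.948],[0.0,-0.0,-0.947],[0.0,-0.0,-0.948],[0.0,-0.0,-0.947],[0.0,-0.0,-0.948],[0.0,-0.0,-0.947],[0.0,-0.0,-0.948]]
xyz [[-0.012,0.018,-0.0],[-0.013,0.017,-0.0],[-0.014,0.015,-0.0],[-0.016,0.014,-0.0],[-0.017,0.013,-0.0],[-0.018,0.011,-0.0],[-0.018,0.01,-0.0],[-0.019,0.009,-0.0],[-0.02,0.007,-0.0],[-0.02,0.005,-0.0],[-0.021,0.003,-0.0],[-0.021,0.002,-0.0]]
claw [60, 60, 60, 60, 60, 60, 60, 60, 60, 60, 60, 60]
```

Request:
{"name": "arm_command", "arguments": {"turn": [[0, 0, 0], [0, 0, 0], [0, 0, 0], [0, 0, 0], [0, 0, -1], [0, 0, -1], [0, 0, -1], [0, 0, -1], [0, 0, -1], [0, 0, -1], [0, 0, -1], [0, 0, -1]], "xyz": [[0, 0, -0.775], [0, 0, -0.775], [0, 0, -0.775], [0, 0, -0.775], [0, 0, 0], [0, 0, 0], [0, 0, 0], [0, 0, 0], [0, 0, 0], [0, 0, 0], [0, 0, 0], [0, 0, 0]], "claw": [34, 34, 34, 34, 34, 34, 34, 34, 34, 34, 34, 34]}}

```text
time_s: 10.55
position: [0.5385, -0.0763, 0.2307]
tool_rot: [[0.939, -0.344, 0.002], [-0.344, -0.939, -0.001], [0.003, -0.0, -1.0]]
ft_force: [0.6, -1.3, 0.0]
grip_width: 0.0345
gripper_force: 0.0
```

Request:
{"name": "arm_command", "arguments": {"turn": [[0, 0, -1], [0, 0, -1], [0, 0, -1], [0, 0, -1], [0, 0, -1], [0, 0, -1], [0, 0, -1], [0, 0, -1], [0, 0, -1], [0, 0, -1], [0, 0, -1], [0, 0, -1]], "xyz": [[0, 0, 0], [0, 0, 0], [0, 0, 0], [0, 0, 0], [0, 0, 0], [0, 0, 0], [0, 0, 0], [0, 0, 0], [0, 0, 0], [0, 0, 0], [0, 0, 0], [0, 0, 0]], "claw": [60, 60, 60, 60, 60, 60, 60, 60, 60, 60, 60, 60]}}

```text
time_s: 11.75
position: [0.5385, -0.0763, 0.2307]
tool_rot: [[0.767, 0.641, 0.002], [0.641, -0.767, -0.001], [0.001, 0.002, -1.0]]
ft_force: [0.3, -0.3, 0.1]
grip_width: 0.0599
gripper_force: 0.0
```

Request:
{"name": "arm_command", "arguments": {"turn": [[0, 0, -1], [0, 0, -1], [0, 0, -1], [0, 0, -1], [0, 0, -1], [0, 0, -1], [0, 0, -1], [0, 0, -1], [0, 0, -1], [0, 0, -1], [0, 0, 0], [0, 0, 0]], "xyz": [[0, 0, 0], [0, 0, 0], [0, 0, 0], [0, 0, 0], [0, 0, 0], [0, 0, 0], [0, 0, 0], [0, 0, 0], [0, 0, 0], [0, 0, 0], [-0.68, -0.35, 0], [-0.68, -0.35, 0]], "claw": [60, 60, 60, 60, 60, 60, 60, 60, 60, 60, 60, 60]}}

```text
time_s: 12.95
position: [0.5027, -0.1442, 0.2306]
tool_rot: [[0.003, 1.0, 0.002], [1.0, -0.003, -0.001], [-0.001, 0.002, -1.0]]
ft_force: [0.4, -0.5, 0.5]
grip_width: 0.0597
gripper_force: 0.0
```

Request:
{"name": "arm_command", "arguments": {"turn": [[0, 0, 0], [0, 0, 0], [0, 0, 0], [0, 0, 0]], "xyz": [[-0.68, -0.35, 0], [-0.68, -0.35, 0], [0, 0, 0], [0, 0, 0]], "claw": [60, 60, 60, 60]}}

```text
time_s: 13.35
position: [0.4673, -0.2122, 0.2303]
tool_rot: [[0.008, 1.0, 0.002], [1.0, -0.008, -0.001], [-0.001, 0.002, -1.0]]
ft_force: [0.6, 0.1, 1.1]
grip_width: 0.0599
gripper_force: 0.0
```

```bash
python3 - <<'E'
from h import *
s=st(); c=cam("wrist"); I,D=imaging.get_image("wrist"); np.savez("w3.npz",I=I,D=D,K=c[0],R=c[1],t=c[2]); cv2.imwrite("pics/w3.png",I)
P=cloud("wrist",D,c); m=(D>0)&(P[...,2]>.085)&(P[...,2]<.118)
n,l,s,ce=cv2.connectedComponentsWithStats(m.astype(np.uint8))
for i in range(1,n):
    if s[i,4]>300:
        q=P[l==i]; (cx,cy),wh,a=cv2.minAreaRect(q[:,:2].astype(np.float32)); print(s[i,4],ce[i].round(),q.mean(0).round(3),q.max(0).round(3),(cx,cy),wh,a)
E
```

```text
13.35 [ 0.4673 -0.2122  0.2303] [[0.008, 1.0, 0.002], [1.0, -0.008, -0.001], [-0.001, 0.002, -1.0]] [-37.7  18.1  80.2   0.   81.5 -37.2] [0.6 0.1 1.1] 0.05987987235436928 0.0
314 [358.  32.] [ 0.526 -0.084  0.103] [ 0.536 -0.075  0.118] (0.5276278853416443, -0.08320358395576477) (0.006971239112317562, 0.017375292256474495) 47.054080963134766
5838 [500.  66.] [ 0.64  -0.108  0.1  ] [ 0.706 -0.07   0.106] (0.6548999547958374, -0.10951220989227295) (0.03313654661178589, 0.13110850751399994) 62.5706901550293
5617 [328. 188.] [ 0.508 -0.206  0.102] [ 0.527 -0.141  0.111] (0.5096592307090759, -0.21647942066192627) (0.038088198751211166, 0.1507597267627716) 2.9097492694854736
5435 [494. 275.] [ 0.667 -0.289  0.101] [ 0.722 -0.245  0.11 ] (0.6703540086746216, -0.29545867443084717) (0.14104634523391724, 0.033196575939655304) 32.58443832397461
```

View pics/w3.png

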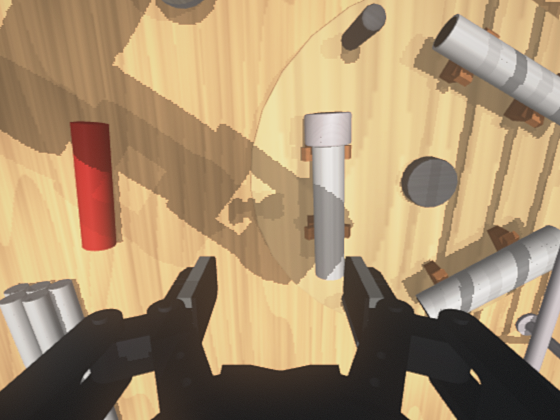

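Request:
{"name": "arm_command", "arguments": {"turn": [[0, 0, 0], [0, 0, -0.68], [0, 0, 0], [0, 0, 0], [0, 0, 0], [0, 0, 0], [0, 0, 0], [0, 0, 0], [0, 0, 0]], "xyz": [[-0.28, 0.866, 0], [0, 0, 0], [0, 0, 0], [0, 0, 0.7], [0, 0, 0.7], [0, 0, 0.7], [0, 0, 0.6], [0, 0, 0.3], [0, 0, 0]], "claw": [60, 60, 60, 60, 60, 60, 60, 60, 60]}}

```text
time_s: 14.3
position: [0.5098, -0.2248, 0.0777]
tool_rot: [[-0.052, 0.999, -0.003], [0.999, 0.052, 0.002], [0.002, -0.003, -1.0]]
ft_force: [-1.0, 0.9, -0.0]
grip_width: 0.0602
gripper_force: 0.0
```

```bash
python3 - <<'E'
from h import *
s=st(); c=cam("wrist"); I,D=imaging.get_image("wrist"); cv2.imwrite("pics/w4.png",I)
E
```

```text
14.3 [ 0.5098 -0.2248  0.0777] [[-0.052, 0.999, -0.003], [0.999, 0.052, 0.002], [0.002, -0.003, -1.0]] [-36.   31.6  85.8   0.   62.9 -38.9] [-1.   0.9 -0. ] 0.06016544262265655 0.0
```

View pics/w4.png

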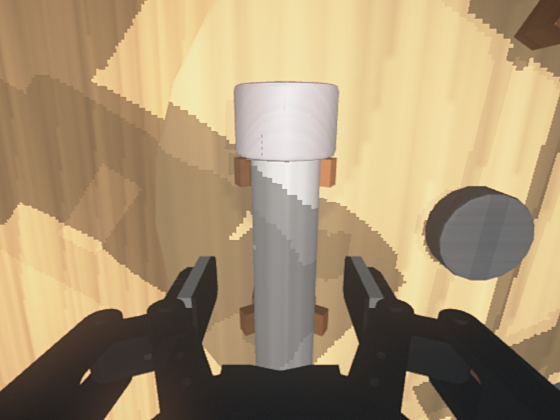

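Request:
{"name": "arm_command", "arguments": {"turn": [[0, 0, 0], [0, 0, 0], [0, 0, 0], [0, 0, 0], [0, 0, 0], [0, 0, 0], [0, 0, 0], [0, 0, 0], [0, 0, 0]], "xyz": [[0, 0.045, 0.1], [0, 0, 0], [0, 0, 0], [0, 0, 0], [0, 0, 0], [0, 0, 0], [0, 0, 0], [0, 0, 0], [0, 0, 0]], "claw": [60, 50, 42, 36, 32, 30, 28, 26, 20], "squeeze": 25}}

```text
time_s: 15.25
position: [0.5119, -0.2263, 0.0742]
tool_rot: [[-0.051, 0.999, -0.002], [0.999, 0.051, 0.0], [0.0, -0.002, -1.0]]
ft_force: [-5.5, -1.2, 5.1]
grip_width: 0.0274
gripper_force: 24.3
```

Request:
{"name": "arm_command", "arguments": {"turn": [[0, 0, 0], [0, 0, 0], [0, 0, 0], [0, 0, 0]], "xyz": [[0, 0, 0], [0, 0, 0], [0, 0, -0.1], [0, 0, -0.1]], "claw": [10, 10, 10, 10], "squeeze": 70}}

```text
time_s: 15.65
position: [0.513, -0.2261, 0.0841]
tool_rot: [[-0.051, 0.999, 0.0], [0.999, 0.051, 0.0], [0.0, 0.0, -1.0]]
ft_force: [-0.5, -0.1, -1.0]
grip_width: 0.0263
gripper_force: 68.8
```

```bash
python3 - <<'E'
from h import *
plan([(.513,-.226,.231,2.9),(.54,.151,.231,-68)],10)
E
```

```text
turn [[0.0,-0.001,0.002],[0.0,-0.0,0.002],[0.0,-0.001,0.002],[0.001,-0.0,0.002],[-0.0,0.0,0.945],[-0.0,0.0,0.945],[-0.0,0.0,0.945],[-0.0,0.0,0.945],[-0.0,0.0,0.945],[-0.0,0.0,0.945],[-0.0,0.0,0.946],[-0.0,0.0,0.945]]
xyz [[0.001,0.0,-0.734],[0.001,0.0,-0.734],[0.001,0.001,-0.735],[0.0,0.0,-0.734],[0.5,0.061,-0.0],[0.504,0.02,-0.0],[0.503,-0.022,-0.0],[0.5,-0.063,-0.0],[0.493,-0.104,-0.0],[0.483,-0.144,-0.0],[0.469,-0.183,-0.0],[0.453,-0.222,-0.0]]
claw [10, 10, 10, 10, 10, 10, 10, 10, 10, 10, 10, 10]
turn [[-0.0,0.0,0.946],[-0.0,0.0,0.945],[-0.0,0.0,0.946],[-0.0,0.0,0.945],[-0.0,0.0,0.946],[-0.0,0.0,0.945],[-0.0,0.0,0.946]]
xyz [[0.433,-0.258,-0.0],[0.41,-0.293,-0.0],[0.385,-0.326,-0.0],[0.356,-0.356,-0.0],[0.326,-0.384,-0.0],[0.293,-0.41,-0.0],[0.259,-0.433,-0.0]]
claw [10, 10, 10, 10, 10, 10, 10]
```

Request:
{"name": "arm_command", "arguments": {"turn": [[0, 0, 0], [0, 0, 0], [0, 0, 0], [0, 0, 0], [0, 0, 0.945], [0, 0, 0.945], [0, 0, 0.945], [0, 0, 0.945], [0, 0, 0.945], [0, 0, 0.945], [0, 0, 0.945], [0, 0, 0.945]], "xyz": [[0, 0, -0.5], [0, 0, -0.8], [0, 0, -0.9], [0, 0, -0.74], [0.5, 0.061, 0], [0.504, 0.02, 0], [0.503, -0.022, 0], [0.5, -0.063, 0], [0.493, -0.104, 0], [0.483, -0.144, 0], [0.469, -0.183, 0], [0.453, -0.222, 0]], "claw": [10, 10, 10, 10, 10, 10, 10, 10, 10, 10, 10, 10]}}

```text
time_s: 16.85
position: [0.5271, -0.024, 0.2312]
tool_rot: [[0.574, 0.819, 0.0], [0.819, -0.574, 0.0], [0.0, 0.0, -1.0]]
ft_force: [0.3, 0.9, -1.7]
grip_width: 0.026
gripper_force: 69.1
```

Request:
{"name": "arm_command", "arguments": {"turn": [[0, 0, 0.945], [0, 0, 0.945], [0, 0, 0.945], [0, 0, 0.945], [0, 0, 0.945], [0, 0, 0.945], [0, 0, 0.945], [0, 0, 0], [0, 0, 0]], "xyz": [[0.433, -0.258, 0], [0.41, -0.293, 0], [0.385, -0.326, 0], [0.356, -0.356, 0], [0.326, -0.384, 0], [0.293, -0.41, 0], [0.259, -0.433, 0], [0, 0, 0], [0, 0, 0]], "claw": [10, 10, 10, 10, 10, 10, 10, 10, 10]}}

```text
time_s: 17.75
position: [0.5395, 0.1511, 0.2309]
tool_rot: [[0.926, 0.378, -0.0], [0.378, -0.926, -0.0], [-0.0, 0.0, -1.0]]
ft_force: [0.2, -0.1, -0.4]
grip_width: 0.0258
gripper_force: 69.1
```

```bash
python3 - <<'E'
from h import *
s=st(); p=np.array(s["position"]);R=np.array(s["tool_rot"]); c=cam("wrist"); I,D=imaging.get_image("wrist"); cv2.imwrite("pics/w5.png",I); np.savez("w5.npz",I=I,D=D,K=c[0],R=c[1],t=c[2])
P=cloud("wrist",D,c); T=(P-p)@R
# tube in tool frame
m=(D>0)&(T[...,2]<.02)&(T[...,2]>-.045)&(T[...,0]>.02)
q=T[m]; print(len(q),q.min(0).round(4),q.max(0).round(4))
for a in (.025,.035,.045,.06,.07,.08):
    k=abs(q[:,0]-a)<.003
    if k.sum()>10: print(a,k.sum(),(q[k,1].min()+q[k,1].max())/2, np.ptp(q[k,1]), q[k,2].min())
# saddles / box points
for lo,hi,n in((.045,.075,"sad"),(.095,.115,"box")):
    m=(D>0)&(P[...,2]>lo)&(P[...,2]<hi)&(P[...,0]<.76)
    k,l,ss,ce=cv2.connectedComponentsWithStats(m.astype(np.uint8))
    for i in range(1,k):
        if ss[i,4]>80:
            g=P[l==i]; print(n,ss[i,4],ce[i].round(),g.mean(0).round(4),g.max(0).round(3),cv2.minAreaRect(g[:,:2].astype(np.float32)))
E
```

```text
17.75 [0.5395 0.1511 0.2309] [[0.926, 0.378, -0.0], [0.378, -0.926, -0.0], [-0.0, 0.0, -1.0]] [ 3.5 22.9 72.7 -0.  84.4 71.4] [ 0.2 -0.1 -0.4] 0.02577656565607977 69.0707015991211
14968 [ 0.02   -0.0201 -0.037 ] [ 0.0844  0.0201 -0.014 ]
0.025 946 -6.201099437509652e-05 0.027171944057777966 -0.03136311400500266
0.035 1017 -0.00014029054086413424 0.02749955245458061 -0.030663030860830536
0.045 1108 -8.769870462508808e-05 0.027599862435217785 -0.030561816863323852
0.06 1417 -8.03598304683021e-05 0.03834663643603109 -0.03700457995246454
0.07 1964 0.00015909992919001768 0.0397422456366769 -0.036763701762789605
0.08 2117 0.00039342537600864196 0.03914462454123778 -0.03668045943513686
sad 3976 [80. 32.] [0.6002 0.3676 0.0535] [0.633 0.401 0.056] ((0.5960821509361267, 0.36948680877685547), (0.057385630905628204, 0.05976051092147827), 22.537921905517578)
sad 756 [137.  27.] [0.6228 0.3183 0.0606] [0.646 0.328 0.075] ((0.6233664155006409, 0.3185872435569763), (0.04835154488682747, 0.0015753071056678891), 22.836627960205078)
sad 595 [212.  57.] [0.6251 0.2512 0.0611] [0.682 0.309 0.075] ((0.62
[... 3465 characters left out ...]
43.] [ 0.6541 -0.0053  0.1053] [ 0.662 -0.003  0.115] ((0.654539167881012, -0.006467629689723253), (0.013872425071895123, 0.007666244637221098), 10.802885055541992)
box 662 [548. 224.] [ 0.6068 -0.0803  0.1003] [ 0.625 -0.069  0.105] ((0.6085459589958191, -0.08536049723625183), (0.025115231052041054, 0.02732067182660103), 61.32698440551758)
box 336 [498. 291.] [ 0.5336 -0.0719  0.1054] [ 0.541 -0.068  0.115] ((0.5338214039802551, -0.07426309585571289), (0.010793771594762802, 0.018382882699370384), 61.62076950073242)
box 218 [383. 388.] [ 0.3922 -0.0233  0.1088] [ 0.403 -0.011  0.111] ((0.3907611668109894, -0.024180609732866287), (0.03566482663154602, 0.010883273556828499), 50.02070999145508)
```

View pics/w5.png

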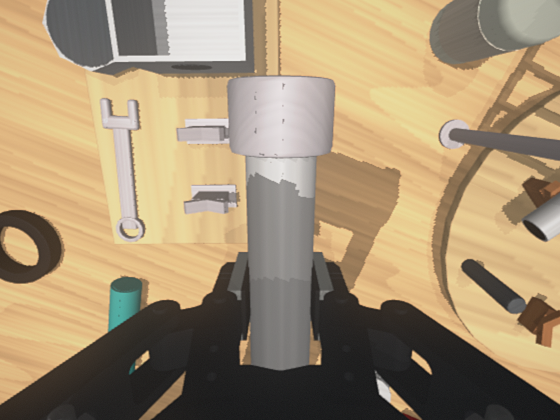

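Request:
{"name": "arm_command", "arguments": {"turn": [[0, 0, -0.1], [0, 0, 0], [0, 0, 0], [0, 0, 0], [0, 0, 0], [0, 0, 0], [0, 0, 0], [0, 0, 0], [0, 0, 0]], "xyz": [[0.144, -0.764, 0], [0.144, -0.764, 0], [0, 0, 0], [0, 0, 0.7], [0, 0, 0.7], [0, 0, 0.7], [0, 0, 0.6], [0, 0, 0.3], [0, 0, 0]], "claw": [10, 10, 10, 10, 10, 10, 10, 10, 10]}}

```text
time_s: 18.7
position: [0.5232, 0.2256, 0.079]
tool_rot: [[0.924, 0.383, -0.004], [0.383, -0.924, -0.001], [-0.004, -0.001, -1.0]]
ft_force: [0.1, 0.3, -0.8]
grip_width: 0.0257
gripper_force: 69.3
```

```bash
python3 - <<'E'
from h import *
s=st(); c=cam("wrist"); I,D=imaging.get_image("wrist"); cv2.imwrite("pics/w6.png",I)
E
```

```text
18.7 [0.5232 0.2256 0.079 ] [[0.924, 0.383, -0.004], [0.383, -0.924, -0.001], [-0.004, -0.001, -1.0]] [11.4 32.5 83.5 -0.  64.2 78.9] [ 0.1  0.3 -0.8] 0.025679299562349944 69.30510878562927
```

View pics/w6.png

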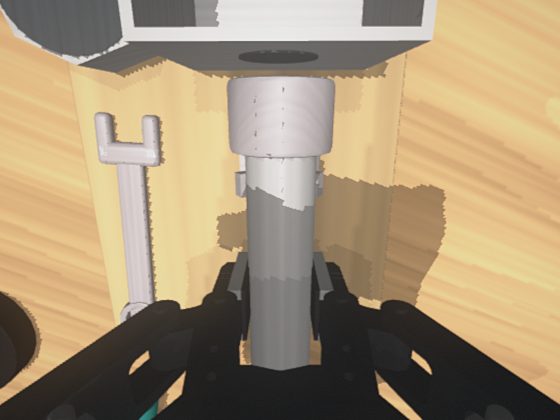

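Request:
{"name": "arm_command", "arguments": {"turn": [[0, 0, 0], [0, 0, 0], [0, 0, 0], [0, 0, 0], [0, 0, 0]], "xyz": [[0, 0, 0.2], [0, 0, 0.15], [0, 0, 0.08], [0, 0, 0], [0, 0, 0]], "claw": [10, 10, 10, 10, 10]}}

```text
time_s: 19.25
position: [0.524, 0.227, 0.0596]
tool_rot: [[0.923, 0.384, 0.0], [0.384, -0.923, 0.0], [0.0, 0.0, -1.0]]
ft_force: [1.0, -0.1, -0.2]
grip_width: 0.0259
gripper_force: 69.3
```

Request:
{"name": "arm_command", "arguments": {"turn": [[0, 0, 0], [0, 0, 0], [0, 0, 0], [0, 0, 0]], "xyz": [[0, 0, 0.05], [0, 0, 0.04], [0, 0, 0], [0, 0, 0]], "claw": [10, 10, 10, 10]}}

```text
time_s: 19.65
position: [0.5239, 0.227, 0.0549]
tool_rot: [[0.923, 0.384, -0.0], [0.384, -0.923, -0.0], [-0.0, 0.0, -1.0]]
ft_force: [-0.8, 0.0, -1.5]
grip_width: 0.0261
gripper_force: 69.6
```

Request:
{"name": "arm_command", "arguments": {"turn": [[0, 0, 0], [0, 0, 0], [0, 0, 0], [0, 0, 0]], "xyz": [[0, 0, 0.02], [0, 0, 0.01], [0, 0, 0], [0, 0, 0]], "claw": [10, 10, 10, 10]}}

```text
time_s: 20.05
position: [0.524, 0.227, 0.0546]
tool_rot: [[0.923, 0.384, 0.001], [0.384, -0.923, 0.0], [0.001, 0.0, -1.0]]
ft_force: [-3.5, -0.9, 8.9]
grip_width: 0.0261
gripper_force: 70.5
```

Request:
{"name": "arm_command", "arguments": {"turn": [[0, 0, 0], [0, 0, 0], [0, 0, 0], [0, 0, 0], [0, 0, 0], [0, 0, 0]], "xyz": [[0, 0, -0.015], [0.04, 0, 0], [0.04, 0, 0], [0.04, 0, 0], [0.03, 0, 0], [0, 0, 0]], "claw": [10, 10, 10, 10, 10, 10]}}

```text
time_s: 20.65
position: [0.5305, 0.2294, 0.0545]
tool_rot: [[0.923, 0.384, -0.001], [0.384, -0.923, -0.001], [-0.001, 0.001, -1.0]]
ft_force: [-3.6, -4.1, 6.9]
grip_width: 0.0261
gripper_force: 69.9
```

Request:
{"name": "arm_command", "arguments": {"turn": [[0, 0, 0], [0, 0, 0], [0, 0, 0]], "xyz": [[0.02, 0, 0], [0.02, 0, 0], [0, 0, 0]], "claw": [10, 10, 10]}}

```text
time_s: 20.95
position: [0.5322, 0.2302, 0.0545]
tool_rot: [[0.923, 0.384, -0.001], [0.384, -0.923, -0.001], [-0.002, 0.001, -1.0]]
ft_force: [-5.2, -4.4, 6.9]
grip_width: 0.0259
gripper_force: 69.9
```

Request:
{"name": "arm_command", "arguments": {"turn": [[0, 0, 0], [0, 0, 0], [0, 0, 0]], "xyz": [[0.02, 0, -0.01], [0.01, 0, 0], [0, 0, 0]], "claw": [10, 10, 10]}}

```text
time_s: 21.25
position: [0.5331, 0.2306, 0.0545]
tool_rot: [[0.923, 0.384, -0.003], [0.384, -0.923, -0.001], [-0.003, 0.0, -1.0]]
ft_force: [-6.1, -5.5, 4.5]
grip_width: 0.0258
gripper_force: 70.0
```

Request:
{"name": "arm_command", "arguments": {"turn": [[0, 0, 0], [0, 0, 0], [0, 0, 0]], "xyz": [[0.02, 0, 0], [0, 0, 0], [0, 0, 0]], "claw": [10, 10, 10]}}

```text
time_s: 21.55
position: [0.5331, 0.2306, 0.0545]
tool_rot: [[0.923, 0.384, -0.005], [0.384, -0.923, -0.002], [-0.006, 0.0, -1.0]]
ft_force: [-9.7, -7.7, 7.8]
grip_width: 0.0259
gripper_force: 70.4
```

Request:
{"name": "arm_command", "arguments": {"turn": [[0, 0, 0], [0, 0, 0], [0, 0, 0], [0, 0, 0], [0, 0, 0], [0, 0, 0]], "xyz": [[0.015, 0, 0], [0, 0, 0], [0, 0, 0], [0, 0, 0], [0, 0, 0], [0, 0, 0]], "claw": [10, 10, 30, 40, 46, 46], "squeeze": 30}}

```text
time_s: 22.15
position: [0.5359, 0.2321, 0.0546]
tool_rot: [[0.923, 0.384, 0.0], [0.384, -0.923, 0.0], [0.0, -0.0, -1.0]]
ft_force: [-0.3, -0.5, -1.0]
grip_width: 0.0458
gripper_force: 0.0
```

Request:
{"name": "arm_command", "arguments": {"turn": [[0, 0, 0], [0, 0, 0], [0, 0, 0], [0, 0, 0], [0, 0, 0], [0, 0, 0]], "xyz": [[-0.04, 0, -0.1], [0, 0, -0.4], [0, 0, -0.7], [0, 0, -0.7], [-0.5, 0, -0.5], [0, 0, 0]], "claw": [46, 46, 46, 46, 46, 46]}}

```text
time_s: 22.75
position: [0.5103, 0.2215, 0.1785]
tool_rot: [[0.923, 0.384, 0.006], [0.384, -0.923, 0.001], [0.006, 0.001, -1.0]]
ft_force: [1.0, 0.6, -0.6]
grip_width: 0.0459
gripper_force: 0.0
```

```bash
python3 - <<'E'
from h import *
s=st(); c=cam("wrist"); I,D=imaging.get_image("wrist"); cv2.imwrite("pics/w7.png",I)
P=cloud("wrist",D,c); a=np.radians(22.6); B=np.array([[np.cos(a),-np.sin(a)],[np.sin(a),np.cos(a)]])
Q=P.copy(); Q[...,:2]=(P[...,:2]-[.6111,.2635])@B   # box_face frame
m=(D>0)&(Q[...,2]>.068)&(Q[...,2]<.1)&(abs(Q[...,1])<.03)&(Q[...,0]<-.0)&(Q[...,0]>-.16)
q=Q[m]; print("tube",q.min(0).round(4),q.max(0).round(4))
for x in(-.14,-.1,-.06,-.04,-.02,-.012,-.006,-.003):
    k=q[abs(q[:,0]-x)<.003]
    if len(k)>5: print(x,len(k),((k[:,1].min()+k[:,1].max())/2).round(4),np.ptp(k[:,1]).round(4),np.percentile(k[:,2],98).round(4))
m=(D>0)&(Q[...,2]>.098)&(Q[...,2]<.11)&(abs(Q[...,1])<.07)&(abs(Q[...,0])<.02); print("wall x",np.percentile(Q[m][:,0],[1,5,50]) if m.any() else None)
E
```

```text
22.75 [0.5103 0.2215 0.1785] [[0.923, 0.384, 0.006], [0.384, -0.923, 0.001], [0.006, 0.001, -1.0]] [11.3 24.8 78.7  0.  76.2 78.7] [ 1.   0.6 -0.6] 0.045935078588467626 0.0
tube [-0.1508 -0.0299  0.0685] [-0.0001  0.0299  0.1   ]
-0.14 231 -0.0 0.0264 0.0848
-0.1 262 -0.0 0.027 0.0845
-0.06 307 -0.0 0.0274 0.0848
-0.04 331 -0.0 0.0265 0.0847
-0.02 520 -0.0001 0.0392 0.0903
-0.012 533 -0.0 0.0385 0.0904
-0.006 533 0.0003 0.0391 0.0906
-0.003 994 -0.0 0.0598 0.0993
wall x [-0.00055269 -0.0004369   0.00197996]
```

View pics/w7.png

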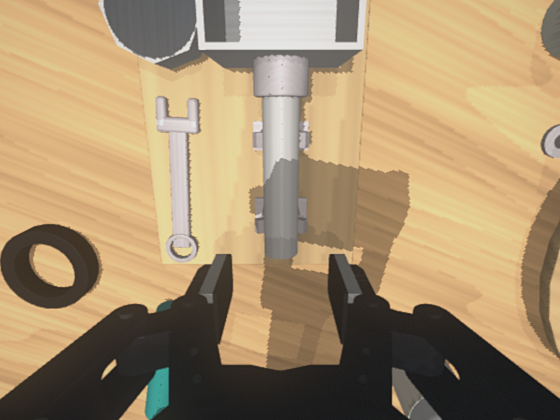

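```bash
python3 -c "
from rig import env; print(env.close_job())"
```

```text
the job is handed in; nothing more can be done
None
```

The job is handed in after about 23 s of the 72 s. The last wrist image showed the collared tube in both saddles, its collar within about 1 mm of the box wall. The other two tubes were still in their cradles when last seen, just before I lifted the collared tube. The interface gave no verdict.

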